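# Clear a spinner's deck and hold its keyed rotor home

## Task

First put both pink packing chunks from the spinner's deck into the yellow bin. Then take the blue rotor by its black handle, push its shaft into the drive hub, turning it until the key slips into the hub's slot and the disc sits fully home on the hub, and keep pushing so that the sprung hub goes right down to its stop. Finish like that, still gripping the handle and holding the hub down, and leave the orange-lidded jar, the amber bottle and the blue slide box where they are.

Things in the scene. Friction and masses are not known exactly. Their poses are not given: they have to be found in the camera images.
- drive: Spinner drive (all sizes in mm): fixed light grey box, 210 (its x) by 200 (its y) by 80 tall, origin at the centre of its underside, z up; turned a little. Its flat top is the deck, with a thin blue line along the edge on its own -x side. The round aluminium hub stands upright in the middle of the deck. The hub is braked: a light rub does not turn it, a twist over about 0.4 N m does.
- hub_mouth (a point): Centre of the hub's top face (46 across, 20 above the deck when free); moves with the hub; z up, x is the drive's x. Bore 25 across, 40 deep. One radial key slot, 9 wide, runs from bore to rim, top to bottom. Its direction is not in this frame: within 0.5 rad either way of the drive's +x, it varies; see it from above, or feel for it by turning the rotor while its key presses on the hub.
- hub (a joint): How far the hub is pushed down against its spring, in m: 0 free, 0.008 at its stop. It starts to yield at about 5 N and reaches the stop at about 13 N, the rotor's weight (about 3.5 N) included. A key resting on the hub's top face beside the slot also sinks the hub; when the key finds the slot, the hub springs back up.
- rotor: Rotor, about 0.35 kg, upright: origin at its shaft's lower tip, z up, x towards the key. Steel shaft 22 across (tapered to 14 at the tip), 36 long; one key on its +x side, 7 wide, out to 17 from the axis, 14 to 36 above the tip. Then a blue disc, 104 across, 12 thick, red mark on top over the key. It waits in a grey ring stand, 84 across, hole 48, 40 tall, the disc lying on the ring.
- handle (a point): Centre of the rotor's handle: a black upright bar, 60 long (the rotor's x), 14 thick (its y), 48 tall, on the disc; 72 above the shaft's tip. The end on the key's side is red.
- rotor_seat (a point): Centre of the disc's underside, on the shaft's axis 36 above the tip; it meets hub_mouth when the rotor is fully home.
- bin_in (a point): Centre of the inner floor of the yellow open bin, fixed, 130 x 130 outside, 80 tall, walls 4, floor about 4 thick. It and the rotor's stand can have changed places.
- chunk1_mid (a point): Pink packing chunk on the deck beside the hub, about 20 g: block 30 (its x) by 26 (its y) by 30 tall, with a lower step 16 tall reaching 12 further on its +y side; this point is the centre of the block, 15 above the deck.
- chunk2_mid (a point): Pink packing chunk on the deck beside the hub, about 20 g: block 30 (its x) by 26 (its y) by 30 tall, with a lower step 16 tall reaching 12 further on its +y side; this point is the centre of the block, 15 above the deck.
- pot: Bystander: small specimen jar with an orange lid, 44 across, 60 tall; origin at the centre of its underside.
- reagent: Bystander: amber bottle with a black cap, 60 across, 130 tall; origin at the centre of its underside.
- slidebox: Bystander: flat blue slide box, 100 x 85 x 35; origin at the centre of its underside.
Mind the look-alikes: they are no part of the job. Of the things that look like the part that bears bin_in, take the one that is farthest from the robot's base at the start.

How it is judged:
By the outcome, as a careful person would: the job done as asked, in the order asked, and still so for the second after the job is handed in, while the arm keeps its last pose, push and grip.
It also fails if it takes over 72 s, if anything falls off the work surface, if the arm or the gripper's body presses on something with over 40 N, if the wrist force passes 120 N, or if a joint passes its speed limit or range.

## Robot

A 7-joint arm with a two-finger parallel gripper is mounted at the origin on the work surface. World frame = base frame: x ahead of the robot, y to its left, z up, the work surface at z = 0. Lengths are in m, angles in rad, forces in N, time in s.
With the tool pointing down it reaches from about 0.425 to 0.95 m from the base axis. Payload 4.7 kg.
Tool frame: the origin (TCP) lies midway between the tips of the shut fingers; the grasp point (between the pads) lies 19 mm behind it; y points along the fingers, z is the direction in which the jaws open and shut, and the axes are right-handed (so a half turn about y gives the same grasp; the last joint's range is limited). The gripper opens to 87 mm and grips with 3 to 60 N. Pads are 19 mm wide; open, the fingers measure 117 mm over their backs; the gripper's body (75 mm by 190 mm) begins 51 mm behind the grasp point.
Start: joints at [1.264, 0.469, -0.049, 1.532, 0.024, 1.141, -0.082], TCP at [0.185, -0.649, 0.223] pointing down, gripper open.
Joint ranges: [-2.59, 2.59], [-0.33, 1.99], [-1.39, 1.29], [0.1, 2.45], [-1.04, 4.18], [0.21, 1.99], [-2.66, 2.66]. Speed limits (rad/s): [2.57, 2.57, 3.14, 3.14, 3.14, 3.14, 3.14].

## Interface

Orientations are given as a unit quaternion [x, y, z, w].
In Python, from plant import arm gives the robot as it stands. The module is installed in compiled form; this text tells all that it offers.
- The arm moves only by the shell command python3 -m inch 'ROWS' [OPENING] [FORCE]. ROWS is JSON, a list of rows, each an object with "offset": the shift along the tool's x, y, z in cm, a list of three; "dr": the turn, a rotation vector about the tool's x, y, z in degrees, a list of three. A call has 1 to 8 rows; each row is the pose to reach, as a shift and turn from the pose measured when the call began, along the tool's axes at that moment; what a row does not reach only later rows make up. A row lasts 1/8 s, in which the tool goes at most 62.5 mm and 10.7 degrees, less where a joint would pass 70% of its speed; a pose out of reach is approached as far as the arm can. A call with a gripper value outside its range is refused whole. OPENING is the closure, from -1 (fully open) to 1 (shut), so that 0 is half open, set as the call begins (- or left out, the last holds). The fingers move at their own pace and stop on an object; FORCE is the grip in N (left out, the last holds). Time passes only in rows, so rows that repeat a pose let the fingers close. It gives the time, the measured TCP pose, the force and the opening at its end, in the units of the state.
- arm.get_obs(): the state, without advancing time (a new reading comes with each control period).
- arm.capture(name): name is "side" or "top" or "wrist"; returns (picture, depth): 420x560x3 uint8, blue, green, red; 420x560 float32, m along the optical axis (not along the pixel's ray), 0 where there is no reading.
- arm.camera_info(name): a dict with "camera_matrix" (3x3 intrinsics, pixels), "rvec" (rotation vector, rad) and "tvec" (3), from world to camera coordinates, as OpenCV has them. Camera axes: x right, y down, z forward; pixel columns grow to the right and rows downward; lengths in m; the calibration is good to about 2 mm. A picture is of the moment at which its call begins: read the wrist's pose just before it. camera_info takes no time and is no camera call; for the wrist camera it gives the pose at the moment of the call.
- arm.hand_in(): hands the job in, once; it reports no verdict.
The state is a dict: "t": time; "joint_positions": joint angles; "dq": joint speeds; "joint_torque": joint torques, N m; "tool_pos": TCP position; "tool_rot": TCP orientation; "ft_force": force on the tool from outside, world axes, zero at the start; "moment": the same for the moment, N m; "opening": opening from 0.0 (shut) to 1.0 (fully open).
Only numpy, scipy, OpenCV 4.12 (cv2) and the standard library are available. Lean on these libraries where they do the work, as an engineer would, in place of code of your own. Each camera call takes 0.05 s, during which the arm holds its last target.

## Working session

There is one attempt and no reset: what is moved stays moved. The work goes in short steps, Python scripts to look and compute and a shell command to move; the robot and the scene stay as the last step left them, time stands still between calls to the robot, and variables do not carry over. Pictures are saved under pics/ and viewed, and the job is handed in when it is done.

```bash
ls; mkdir -p pics; python3 - <<'E'
from plant import arm
import cv2
o=arm.get_obs()
for k,v in o.items(): print(k,v)
for n in ("side","top","wrist"):
    im,d=arm.capture(n); cv2.imwrite(f"pics/{n}0.png",im)
    import numpy as np; np.save(f"pics/{n}0.npy",d)
    print(n,arm.camera_info(n))
E
```

```text
pics
t 0.0
joint_positions [ 1.26411487  0.46945681 -0.04862707  1.5337123   0.02414127  1.14102689
 -0.08230754]
dq [-2.34490121e-04  1.77895167e-03 -1.14916068e-04 -1.91986664e-04
 -9.29989207e-04 -1.27277612e-04 -6.89662419e-05]
joint_torque [ 2.30693058e-04 -5.07981277e+01 -8.04141280e-02 -2.36162996e+01
 -6.12664525e-02  3.79058265e-02  1.80575430e-04]
tool_pos [ 0.18494609 -0.64852338  0.22148143]
tool_rot [-0.09805297  0.70099385 -0.69959348  0.09778647]
ft_force [ 0.03821013 -0.03892876  0.0762186 ]
moment [ 0.01684104  0.05916729 -0.03820862]
opening 0.9955794855112542
side {'camera_matrix': array([[383.77060431,   0.        , 277.7726205 ],
       [  0.        , 383.77060431, 207.54239411],
       [  0.        ,   0.        ,   1.        ]]), 'rvec': array([ 0.77897658, -2.54630788,  1.18863496]), 'tvec': array([0.39989326, 0.2124868 , 0.82625194])}
top {'camera_matrix': array([[543.74474577,   0.        , 276.4177186 ],
       [  0.        , 543.74474577, 209.78769465],
       [  0.        ,   0.        ,   1.        ]]), 'rvec': array([ 2.22903908, -1.96376419,  0.21966635]), 'tvec': array([-0.00579025,  0.48346398,  1.28654874])}
wrist {'camera_matrix': array([[293.61345914,   0.        , 279.58488009],
       [  0.        , 293.61345914, 216.13023564],
       [  0.        ,   0.        ,   1.        ]]), 'rvec': array([-2.31687596,  1.74850489,  0.25309681]), 'tvec': array([-0.67595362, -0.03409736,  0.39050313])}
```

View pics/top0.png

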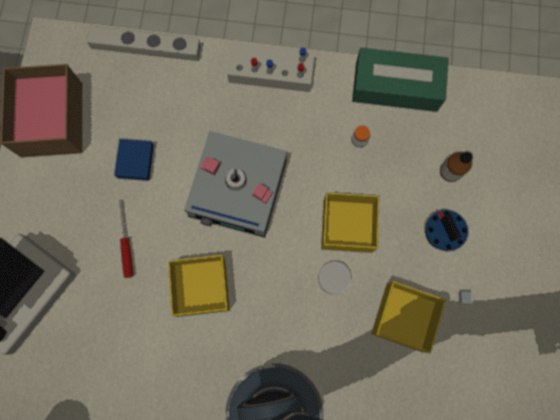

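View pics/side0.png

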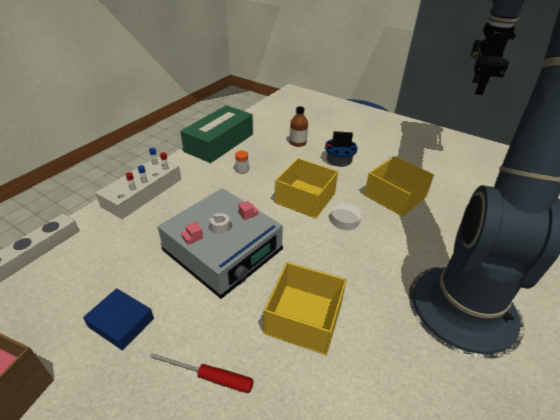

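View pics/wrist0.png

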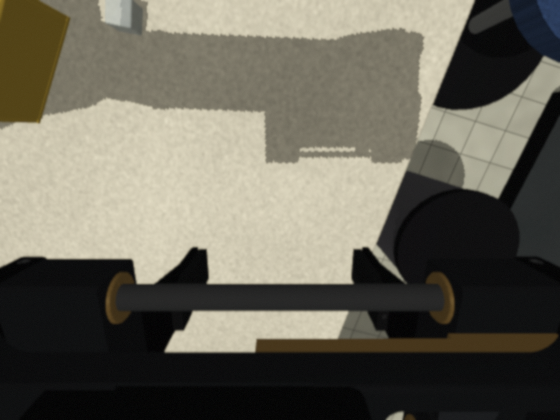

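The top view shows the drive at (237,183), chunks at (210,166) and (262,193), the hub at (235,178), the rotor at (447,230), and three yellow bins at (350,222), (199,285) and (408,316). I'll enlarge these areas and take positions from depth.

```bash
cat > h.py <<'E'
import numpy as np, cv2
from scipy.spatial.transform import Rotation as R
from plant import arm
def cam(n):
    i=arm.camera_info(n); return i["camera_matrix"],cv2.Rodrigues(i["rvec"])[0],i["tvec"]
def onplane(c,u,v,z):
    K,Rm,t=c; r=Rm.T@np.linalg.solve(K,[u,v,1.]); o=-Rm.T@t
    return o+r*(z-o[2])/r[2]
def bydepth(c,u,v,d):
    K,Rm,t=c; return Rm.T@(np.linalg.solve(K,[u,v,1.])*d-t)
def cloud(c,d):
    K,Rm,t=c; v,u=np.mgrid[:d.shape[0],:d.shape[1]]
    p=np.stack([(u-K[0,2])/K[0,0],(v-K[1,2])/K[1,1],np.ones_like(d)],-1)*d[...,None]
    return (p-t)@Rm
def proj(c,p):
    K,Rm,t=c; q=K@(Rm@np.asarray(p)+t); return q[:2]/q[2]
def crop(im,u0,v0,u1,v1,s,name):
    cv2.imwrite(name,cv2.resize(im[v0:v1,u0:u1],None,fx=s,fy=s,interpolation=cv2.INTER_CUBIC))
E
python3 - <<'E'
from h import *
im=cv2.imread("pics/top0.png"); d=np.load("pics/top0.npy"); c=cam("top")
P=cloud(c,d)
crop(im,180,125,295,240,5,"pics/c_drive.png")
crop(im,410,195,485,265,8,"pics/c_rotor.png")
for n,(u,v) in dict(binA=(350,222),binB=(199,285),binC=(408,316),rot=(435,230),deck=(225,200),table=(300,150),ch1=(210,166),ch2=(262,193),slide=(134,158),pot=(361,134),bottle=(460,160)).items(): print(n,P[v,u].round(3))
E
```

```text
binA [ 0.483 -0.133  0.006]
binB [0.278 0.223 0.003]
binC [ 0.267 -0.297  0.003]
rot [ 0.48  -0.337  0.051]
deck [0.483 0.181 0.08 ]
table [0.659 0.015 0.002]
ch1 [0.553 0.225 0.114]
ch2 [0.503 0.093 0.112]
slide [0.572 0.432 0.039]
pot [ 0.698 -0.132  0.067]
bottle [ 0.645 -0.369  0.11 ]
```

View pics/c_drive.png

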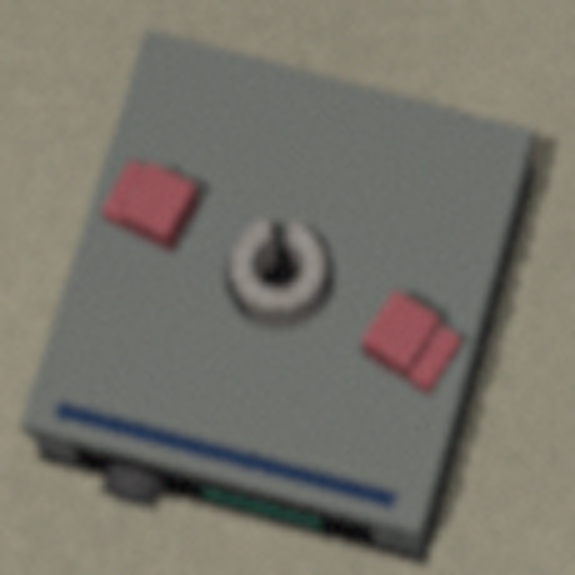

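View pics/c_rotor.png

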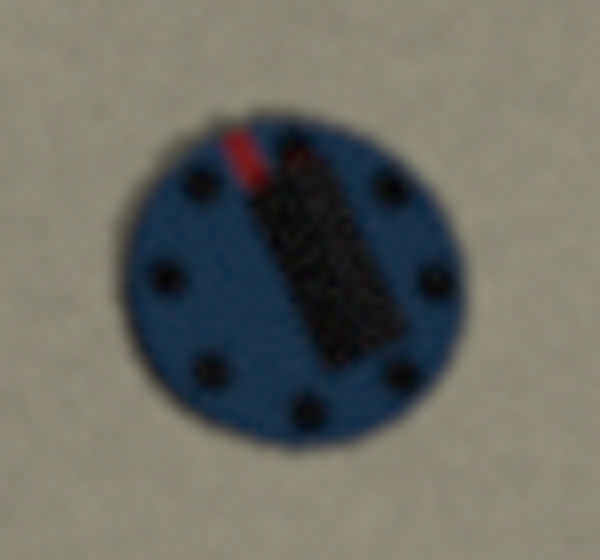

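```bash
python3 - <<'E'
from h import *
im=cv2.imread("pics/top0.png"); d=np.load("pics/top0.npy"); c=cam("top")
P=cloud(c,d); hsv=cv2.cvtColor(im,cv2.COLOR_BGR2HSV)
V,U=np.mgrid[:420,:560]
def rect(mask,z):
    # mask pixels -> ray to plane z
    pts=np.array([onplane(c,u,v,z)[:2] for v,u in zip(*np.nonzero(mask))],np.float32)
    r=cv2.minAreaRect(pts*1000); return r,len(pts)
z=P[...,2]
box=(U>175)&(U<300)&(V>120)&(V<245)
m=box&(abs(z-.08)<.006)
m=cv2.morphologyEx(m.astype(np.uint8),cv2.MORPH_OPEN,np.ones((3,3)))
print("deck",rect(m,.08))
ln=box&(hsv[...,0]>100)&(hsv[...,0]<130)&(hsv[...,1]>130)
print("line",rect(ln,.08), )
pink=box&((hsv[...,0]>165)|(hsv[...,0]<8))&(hsv[...,1]>70)
n,lab=cv2.connectedComponents(pink.astype(np.uint8))
for i in range(1,n):
    mm=lab==i
    if mm.sum()<40: continue
    print("chunk all",mm.sum(),P[mm].mean(0).round(3), 'top',rect(mm&(z>.104),.11), 'step',P[mm&(z<.1)].mean(0).round(3),(mm&(z<.1)).sum())
hub=box&(abs(z-.1)<.006)&(np.hypot(U-235,V-179)<14)
p=P[hub]; print("hub mean",p.mean(0), rect(hub,.1))
bin=(hsv[...,0]>18)&(hsv[...,0]<32)&(hsv[...,1]>150)&(U>315)&(U<385)&(V>185)&(V<258)&(z>.07)
print("bin",rect(bin,.08))
ro=(U>415)&(U<475)&(V>200)&(V<260)&(abs(z-.052)<.008)
pp=np.array([onplane(c,u,v,.052)[:2] for v,u in zip(*np.nonzero(ro))],np.float32)*1000
print("disc",cv2.minEnclosingCircle(pp),cv2.fitEllipse(cv2.convexHull(pp)), ro.sum(), np.median(z[ro]))
ha=(U>415)&(U<475)&(V>200)&(V<260)&(z>.085)
print("handle",rect(ha,.1), z[ha].max())
red=(U>415)&(U<475)&(V>200)&(V<260)&((hsv[...,0]>170)|(hsv[...,0]<8))&(hsv[...,1]>120)&(hsv[...,2]>100)
print("red",np.mean([onplane(c,u,v,.052)[:2] for v,u in zip(*np.nonzero(red))],0))
E
```

```text
deck (((536.680908203125, 162.93251037597656), (200.50608825683594, 211.89137268066406), 81.91352844238281), 5637)
line (((444.8844299316406, 176.96664428710938), (158.11767578125, 1.9020986557006836), 81.99874877929688), 45)
chunk all 208 [0.558 0.227 0.106] top (((558.48828125, 223.5738525390625), (27.305978775024414, 30.775562286376953), 72.76265716552734), 138) step [0.559 0.235 0.096] 60
chunk all 226 [0.506 0.094 0.105] top (((509.375732421875, 98.76253509521484), (26.011737823486328, 30.83521270751953), 64.77142333984375), 137) step [0.501 0.086 0.095] 76
hub mean [0.53507899 0.1626538  0.09993412] (((536.4716186523438, 162.9691619873047), (42.50074005126953, 43.523555755615234), 7.271213054656982), 177)
bin (((469.7550964355469, -126.153076171875), (133.29747009277344, 128.50772094726562), 3.582146406173706), 365)
disc ((483.83331298828125, -364.5130920410156), 53.0324821472168) ((484.08642578125, -364.5892333984375), (102.89086151123047, 105.337646484375), 33.797264099121094) 1107 0.05325415995895737
handle (((469.490478515625, -352.10113525390625), (137.6126708984375, 120.09806060791016), 0.31685343384742737), 218) 1.3609861898190223
red [ 0.52101557 -0.34602964]
```

```bash
cat >> h.py <<'E'
def tool():
    o=arm.get_obs(); return np.array(o["tool_pos"]),R.from_quat(o["tool_rot"]),o
def go(xyz,jaw,flip=None):
    """target TCP xyz, jaw axis world angle deg (tool z), tool y down; prints offset/dr"""
    p,r,o=tool()
    best=None
    for k in (0,180):
        a=np.radians(jaw+k); z=np.array([np.cos(a),np.sin(a),0]); y=np.array([0,0,-1.]); x=np.cross(y,z)
        T=R.from_matrix(np.stack([x,y,z],1)); dr=(r.inv()*T).as_rotvec(degrees=True)
        if best is None or np.linalg.norm(dr)<np.linalg.norm(best): best=dr
    print("offset",(r.inv().apply(np.array(xyz)-p)*100).round(2),"dr",best.round(1),"dist mm",1000*np.linalg.norm(np.array(xyz)-p).round(4))
def st():
    p,r,o=tool(); m=r.as_matrix()
    print("t",round(o["t"],2),"p",p.round(4),"y",m[:,1].round(3),"jaw",np.degrees(np.arctan2(m[1,2],m[0,2])).round(1),"open",round(o["opening"],3),"F",np.round(o["ft_force"],1),"M",np.round(o["moment"],2),"j",np.round(o["joint_positions"],2))
E
python3 - <<'E'
from h import *
st(); 
go([.5585,.2236,.19],-17.2); go([.5585,.2236,.19],-17.2+180)
im=cv2.imread("pics/top0.png"); d=np.load("pics/top0.npy"); c=cam("top")
P=cloud(c,d);z=P[...,2];V,U=np.mgrid[:420,:560]
ha=(U>430)&(U<465)&(V>205)&(V<245)&(z>.088)&(z<.12)
pts=np.array([onplane(c,u,v,.1)[:2] for v,u in zip(*np.nonzero(ha))],np.float32)*1000
print(cv2.minAreaRect(pts),np.median(z[ha]),ha.sum())
a=onplane(c,236,169.4,.1); b=onplane(c,180+278/5,125+268/5,.1); print(a,b,np.degrees(np.arctan2(*(a-b)[[1,0]])))
E
```

```text
t 0.15 p [ 0.185  -0.6487  0.2218] y [-0.     0.001 -1.   ] jaw -74.1 open 1.001 F [ 0.3  0.1 -0.4] M [0.03 0.08 0.02] j [ 1.26  0.47 -0.05  1.53  0.02  1.14 -0.08]
offset [-59.84   3.28 -73.63] dr [  0.1 -56.9  -0. ] dist mm 949.4
offset [-59.84   3.28 -73.63] dr [  0.1 -56.9  -0. ] dist mm 949.4
((483.3262939453125, -363.13739013671875), (60.18062973022461, 18.554658889770508), 29.984304428100586) 0.10034817700310823 193
[0.5568201  0.16343149 0.1       ] [0.53386174 0.16111548 0.1       ] 5.760436388260955
```

```bash
python3 - <<'E'
from h import *
K,Rm,t=cam("wrist"); p,r,o=tool()
C=-Rm.T@t; print("cam in tool",r.inv().apply(C-p), "optical axis in tool", r.inv().apply(Rm[2]), "img x",r.inv().apply(Rm[0]))
for dx in (0,): 
    go([.45,-.25,.27],-45)
E
```

```text
cam in tool [-0.07754916 -0.16196693  0.00146344] optical axis in tool [2.82551405e-01 9.59251931e-01 6.60498396e-04] img x [ 1.33028814e-04 -7.27739680e-04  9.99999726e-01]
offset [-36.42  -4.78 -31.08] dr [  0.1 -29.1  -0. ] dist mm 481.1
```

```bash
python3 - <<'E'
from h import *
go([.46,-.35,.25],-60)
E
```

```text
offset [-34.64  -2.8  -21.18] dr [  0.1 -14.1  -0. ] dist mm 407.0
```

```bash
python3 -m inch '[{"offset":[-6,-0.5,-3.5],"dr":[0,-3,0]},{"offset":[-12,-1,-7],"dr":[0,-6,0]},{"offset":[-18,-1.5,-11],"dr":[0,-9,0]},{"offset":[-24,-2,-15],"dr":[0,-12,0]},{"offset":[-30,-2.5,-18.5],"dr":[0,-14,0]},{"offset":[-34.6,-2.8,-21.2],"dr":[0,-14,0]},{"offset":[-34.6,-2.8,-21.2],"dr":[0,-14,0]}]' 0.1
python3 - <<'E'
from h import *
st()
c=cam("wrist"); im,d=arm.capture("wrist"); np.save("pics/w1.npy",d); cv2.imwrite("pics/w1.png",im); np.savez("pics/w1c.npz",K=c[0],R=c[1],t=c[2])
E
```

```text
t: 1.02
tool_pos: [0.4623, -0.3461, 0.2503]
tool_rot: [-0.184, 0.683, -0.682, 0.185]
ft_force: [-0.6, -0.7, -0.5]
opening: 0.457
t 1.02 p [ 0.4623 -0.3461  0.2503] y [ 0.001  0.002 -1.   ] jaw -59.8 open 0.457 F [-0.6 -0.7 -0.5] M [-0.03 -0.03  0.06] j [ 0.78  0.3  -0.26  1.73  0.08  1.13 -0.55]
```

View pics/w1.png

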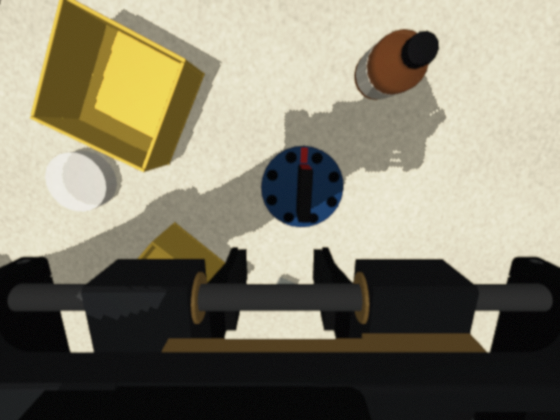

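The wrist view shows the rotor disc at (302,187), the red mark at (304,157), and the bar running from (307,168) to (303,220). Next I'll measure it.

```bash
python3 - <<'E'
from h import *
f=np.load("pics/w1c.npz"); c=(f["K"],f["R"],f["t"]); d=np.load("pics/w1.npy"); im=cv2.imread("pics/w1.png")
crop(im,255,140,350,235,6,"pics/c_rot2.png")
P=cloud(c,d); z=P[...,2]; V,U=np.mgrid[:420,:560]
box=(U>255)&(U<350)&(V>140)&(V<235)
def pl(m,h): return np.array([onplane(c,u,v,h)[:2] for v,u in zip(*np.nonzero(m))],np.float32)*1000
dm=box&(abs(z-.052)<.006); print("disc",np.median(z[dm]),cv2.minEnclosingCircle(pl(dm,.052)),cv2.fitEllipse(cv2.convexHull(pl(dm,.052))))
hm=box&(z>.085)&(z<.12); print("handle",np.median(z[hm]),cv2.minAreaRect(pl(hm,.1)))
hsv=cv2.cvtColor(im,cv2.COLOR_BGR2HSV)
red=box&((hsv[...,0]>170)|(hsv[...,0]<8))&(hsv[...,1]>120)&(hsv[...,2]>80)
for n,m in (("lo",red&(z<.07)),("hi",red&(z>.09))): print(n,m.sum(),pl(m,.052 if n=="lo" else .1).mean(0) if m.any() else 0)
E
```

```text
disc 0.05206907446444276 ((483.37335205078125, -367.1891174316406), 51.744136810302734) ((483.3357849121094, -367.3311462402344), (102.66473388671875, 103.00093841552734), 139.85816955566406)
handle 0.09976729966898272 ((484.36810302734375, -366.1626281738281), (61.205345153808594, 14.761157035827637), 28.53996467590332)
lo 86 [ 519.1897 -347.8684]
hi 0 0
```

View pics/c_rot2.png

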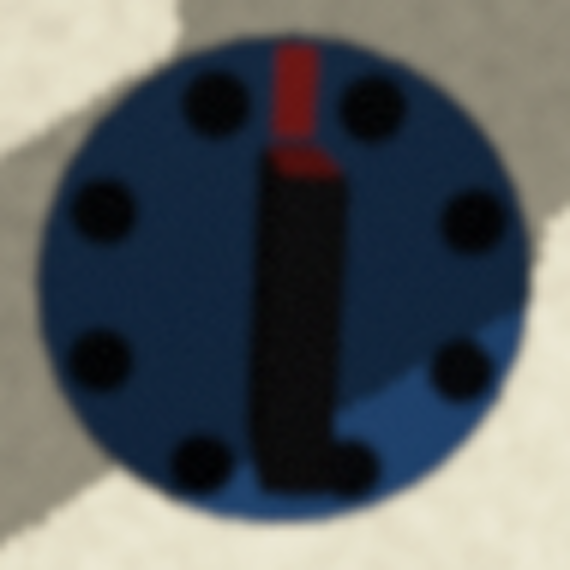

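```bash
python3 - <<'E'
from h import *
go([.54,.18,.24],-17.2)
E
```

```text
offset [-32.98   1.3  -41.26] dr [  0.  -42.3  -0.3] dist mm 528.4
```

```bash
python3 -m inch '[{"offset":[-3,0,-4],"dr":[0,-5,0]},{"offset":[-7,0,-9],"dr":[0,-10,0]},{"offset":[-11,0.3,-14],"dr":[0,-15,0]},{"offset":[-15,0.5,-19],"dr":[0,-20,0]},{"offset":[-19,0.8,-24],"dr":[0,-25,0]},{"offset":[-23,1,-29],"dr":[0,-30,0]},{"offset":[-27,1.2,-34],"dr":[0,-36,0]},{"offset":[-31,1.3,-38.5],"dr":[0,-42,0]}]' 0.1
python3 - <<'E'
from h import *
go([.54,.18,.24],-17.2)
E
```

```text
t: 2.08
tool_pos: [0.5356, 0.1402, 0.2399]
tool_rot: [-0.417, 0.57, -0.569, 0.42]
ft_force: [1.5, -1.5, 0.1]
opening: 0.446
offset [-3.93  0.   -0.77] dr [-0.1 -0.2 -0.3] dist mm 40.099999999999994
```

```bash
python3 -m inch '[{"offset":[-3.9,0,-0.8],"dr":[0,0,0]},{"offset":[-3.9,0,-0.8],"dr":[0,0,0]}]' 
python3 - <<'E'
from h import *
c=cam("wrist"); im,d=arm.capture("wrist"); np.save("pics/w2.npy",d); cv2.imwrite("pics/w2.png",im); np.savez("pics/w2c.npz",K=c[0],R=c[1],t=c[2])
st()
E
```

```text
t: 2.33
tool_pos: [0.5389, 0.1836, 0.2398]
tool_rot: [-0.419, 0.57, -0.567, 0.422]
ft_force: [0.4, -0.2, 0.5]
opening: 0.452
t 2.38 p [0.5393 0.1808 0.2396] y [ 0.002  0.004 -1.   ] jaw -17.2 open 0.445 F [-0.  -0.8 -0.6] M [-0.04 -0.06  0.01] j [ 0.11  0.35 -0.64  1.74  0.22  1.12 -0.9 ]
```

View pics/w2.png

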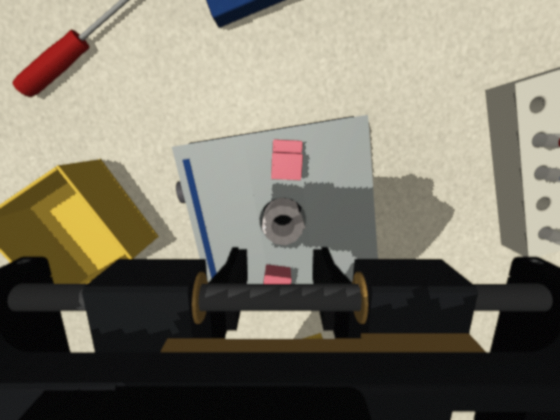

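```bash
python3 - <<'E'
from h import *
f=np.load("pics/w2c.npz"); c=(f["K"],f["R"],f["t"]); d=np.load("pics/w2.npy"); im=cv2.imread("pics/w2.png")
crop(im,240,130,330,290,5,"pics/c_hub2.png")
P=cloud(c,d); z=P[...,2]; V,U=np.mgrid[:420,:560]
hsv=cv2.cvtColor(im,cv2.COLOR_BGR2HSV)
def pl(m,h): return np.array([onplane(c,u,v,h)[:2] for v,u in zip(*np.nonzero(m))],np.float32)*1000
red=((hsv[...,0]>165)|(hsv[...,0]<8))&(hsv[...,1]>70)
b=(U>260)&(U<315)&(V>130)&(V<190)&red
m=b&(z>.105)&(z<.118);print("block",np.median(z[m]),cv2.minAreaRect(pl(m,.11)))
m=b&(z<.1)&(z>.09)&(V<156);print("step",np.median(z[m]),cv2.minAreaRect(pl(m,.096)))
m=(abs(z-.1)<.004)&(U>250)&(U<315)&(V>190)&(V<250)&~red
print("hub",np.median(z[m]),cv2.minEnclosingCircle(pl(m,.1)),cv2.minAreaRect(pl(m,.1)))
E
```

```text
block 0.10990721389934369 ((558.5789184570312, 222.0155792236328), (25.469724655151367, 29.6023006439209), 69.50569152832031)
step 0.09591198296260259 ((564.8187866210938, 239.26809692382812), (12.345329284667969, 29.078901290893555), 69.8687973022461)
hub 0.09951205218898738 ((536.4623413085938, 161.7689208984375), 23.569347381591797) ((535.699951171875, 161.32228088378906), (43.414573669433594, 44.418243408203125), 5.743426322937012)
```

View pics/c_hub2.png

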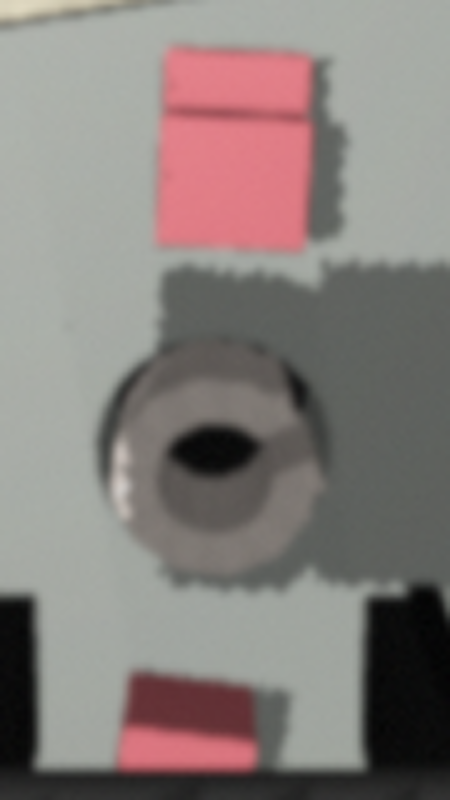

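```bash
python3 - <<'E'
from h import *
go([.5586,.222,.14],-20.5)
go([.5586,.222,.085],-20.5)
E
```

```text
offset [-4.47  9.98  0.62] dr [-0.   3.3 -0.2] dist mm 109.5
offset [-4.45 15.48  0.61] dr [-0.   3.3 -0.2] dist mm 161.1
```

```bash
python3 -m inch '[{"offset":[-2.3,4,0.3],"dr":[0,2,0]},{"offset":[-4.45,8,0.6],"dr":[0,3.3,0]},{"offset":[-4.45,11,0.6],"dr":[0,3.3,-0.2]},{"offset":[-4.45,13,0.6],"dr":[0,3.3,-0.2]},{"offset":[-4.45,15,0.6],"dr":[0,3.3,-0.2]},{"offset":[-4.45,15.4,0.6],"dr":[0,3.3,-0.2]}]' -0.15
python3 - <<'E'
from h import *
st();go([.5586,.222,.085],-20.5)
E
```

```text
t: 3.12
tool_pos: [0.5582, 0.2208, 0.0847]
tool_rot: [0.403, -0.581, 0.581, -0.402]
ft_force: [0.3, -0.2, -0.4]
opening: 0.575
t 3.12 p [0.5582 0.2208 0.0847] y [-0.001 -0.001 -1.   ] jaw -20.6 open 0.575 F [ 0.3 -0.2 -0.4] M [ 0.01 -0.06 -0.06] j [-0.04  0.56 -0.55  1.82  0.38  0.87 -1.13]
offset [-0.13 -0.03 -0.  ] dr [ 0.  -0.1  0.1] dist mm 1.3
```

```bash
python3 -m inch '[{"offset":[0,0,0],"dr":[0,0,0]},{"offset":[0,0,0],"dr":[0,0,0]},{"offset":[0,0,0],"dr":[0,0,0]},{"offset":[0,-3,0],"dr":[0,0,0]},{"offset":[0,-7,0],"dr":[0,0,0]},{"offset":[0,-8,0],"dr":[0,0,0]}]' 1 15
python3 - <<'E'
from h import *
st();go([.495,-.105,.165],-20); go([.495,-.105,.165],0)
go([.48,-.11,.165],60)
E
```

```text
t: 3.88
tool_pos: [0.5597, 0.222, 0.1678]
tool_rot: [0.401, -0.581, 0.582, -0.404]
ft_force: [-0.7, 0.4, -0.6]
opening: 0.347
t 3.88 p [0.5597 0.222  0.1678] y [ 0.005  0.001 -1.   ] jaw -20.6 open 0.347 F [-0.7  0.4 -0.6] M [ 0.01 -0.05  0.01] j [-0.    0.47 -0.6   1.75  0.31  1.01 -1.08]
offset [32.89  0.21  5.44] dr [-0.2 -0.6 -0.2] dist mm 333.3
offset [32.89  0.21  5.44] dr [ -0.3 -20.6  -0.1] dist mm 333.3
offset [33.88  0.2   4.21] dr [ -0.3 -80.6   0. ] dist mm 341.4
```

```bash
python3 - <<'E'
from h import *
go([.47,-.1,.15],0);go([.47,-.1,.03],0)
E
python3 -m inch '[{"offset":[4,0,0.5],"dr":[0,-4,0]},{"offset":[9,0,1],"dr":[0,-8,0]},{"offset":[14,0,1.6],"dr":[0,-12,0]},{"offset":[19,0,2.2],"dr":[0,-16,0]},{"offset":[24,0,2.6],"dr":[0,-20,0]},{"offset":[29,0.5,2.9],"dr":[0,-20,0]},{"offset":[33.3,1,2.9],"dr":[0,-20,0]},{"offset":[33.3,1,2.9],"dr":[0,-20,0]}]'
python3 - <<'E'
from h import *
st();go([.47,-.1,.03],0)
E
```

```text
offset [33.3   1.69  2.92] dr [ -0.3 -20.6  -0.1] dist mm 334.7
offset [33.34 13.69  2.87] dr [ -0.3 -20.6  -0.1] dist mm 361.5
t: 4.88
tool_pos: [0.4676, -0.1037, 0.1557]
tool_rot: [0.495, -0.504, 0.505, -0.496]
ft_force: [-0.7, 0.7, -0.6]
opening: 0.343
t 4.88 p [ 0.4676 -0.1037  0.1557] y [ 0.002  0.    -1.   ] jaw -1.0 open 0.343 F [-0.7  0.7 -0.6] M [ 0.02 -0.09  0.03] j [ 0.68  0.29 -0.64  2.03  0.22  0.88 -0.11]
offset [-0.37 12.57  0.22] dr [-0.1 -1.  -0. ] dist mm 125.8
```

```bash
python3 -m inch '[{"offset":[-0.3,3,0.2],"dr":[0,-1,0]},{"offset":[-0.3,7,0.2],"dr":[0,-1,0]},{"offset":[-0.3,10.5,0.2],"dr":[0,-1,0]},{"offset":[-0.3,12.3,0.2],"dr":[0,-1,0]},{"offset":[-0.3,12.3,0.2],"dr":[0,-1,0]}]'
python3 -m inch '[{"offset":[0,0,0],"dr":[0,0,0]},{"offset":[0,0,0],"dr":[0,0,0]},{"offset":[0,-4,0],"dr":[0,0,0]},{"offset":[0,-9,0],"dr":[0,0,0]},{"offset":[0,-13,0],"dr":[0,0,0]},{"offset":[0,-15,0],"dr":[0,0,0]}]' -0.15
python3 - <<'E'
from h import *
st();go([.53,.13,.23],-25.2)
im,d=arm.capture("top"); cv2.imwrite("pics/t3.png",im)
E
```

```text
t: 5.5
tool_pos: [0.4694, -0.0998, 0.0319]
tool_rot: [-0.5, 0.5, -0.499, 0.501]
ft_force: [-0.1, 0.9, 0.8]
opening: 0.341
t: 6.25
tool_pos: [0.4707, -0.1001, 0.1853]
tool_rot: [-0.499, 0.498, -0.501, 0.501]
ft_force: [-0.1, -0.3, 0.2]
opening: 0.575
t 6.25 p [ 0.4707 -0.1001  0.1853] y [ 0.005 -0.001 -1.   ] jaw 0.1 open 0.575 F [-0.1 -0.3  0.2] M [-0.02 -0.11  0.02] j [ 0.7   0.26 -0.67  2.    0.2   0.95 -0.07]
offset [-23.    -4.47   5.98] dr [-0.3 25.3 -0. ] dist mm 241.79999999999998
```

View pics/t3.png

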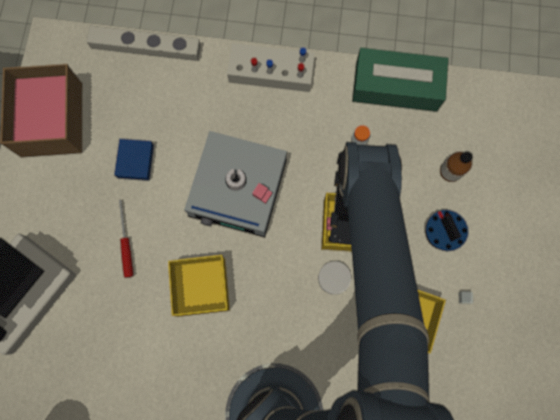

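```bash
python3 - <<'E'
from h import *
go([.51,.08,.23],-25)
E
python3 -m inch '[{"offset":[-4,-1.5,0.8],"dr":[0,6,0]},{"offset":[-8,-3,1.6],"dr":[0,12,0]},{"offset":[-12.5,-4.2,2.7],"dr":[0,18,0]},{"offset":[-18,-4.4,4],"dr":[0,25,0]},{"offset":[-18,-4.4,4],"dr":[0,25,0]},{"offset":[-18,-4.4,4],"dr":[0,25,0]}]'
python3 - <<'E'
from h import *
c=cam("wrist"); im,d=arm.capture("wrist"); np.save("pics/w4.npy",d); cv2.imwrite("pics/w4.png",im); np.savez("pics/w4c.npz",K=c[0],R=c[1],t=c[2])
st()
P=cloud(c,d); z=P[...,2]; V,U=np.mgrid[:420,:560]
hsv=cv2.cvtColor(im,cv2.COLOR_BGR2HSV)
def pl(m,h): return np.array([onplane(c,u,v,h)[:2] for v,u in zip(*np.nonzero(m))],np.float32)*1000
red=((hsv[...,0]>165)|(hsv[...,0]<8))&(hsv[...,1]>70)
x=P[...,0];y=P[...,1]
b=(np.hypot(x-.509,y-.097)<.04)&red
m=b&(z>.105)&(z<.118);print("block",np.median(z[m]),cv2.minAreaRect(pl(m,.11)))
m=(abs(z-.1)<.004)&(np.hypot(x-.5365,y-.162)<.04)&~red
print("hub",np.median(z[m]),cv2.minEnclosingCircle(pl(m,.1)),cv2.minAreaRect(pl(m,.1)))
u,v=proj(c,[.5365,.162,.1]).astype(int);print(u,v)
crop(im,max(u-45,0),max(v-45,0),u+45,v+45,6,"pics/c_hub4.png")
E
```

```text
offset [-18.01  -4.32   3.87] dr [-0.4 25.1  0. ] dist mm 189.20000000000002
t: 7.05
tool_pos: [0.5109, 0.0796, 0.2304]
tool_rot: [0.379, -0.594, 0.598, -0.382]
ft_force: [-0.6, 0.1, -0.8]
opening: 0.572
t 7.1 p [0.511  0.0787 0.2304] y [ 0.007 -0.003 -1.   ] jaw -25.0 open 0.578 F [-0.9 -0.5 -0.4] M [-0.03 -0.02  0.02] j [ 0.34  0.27 -0.69  1.87  0.2   1.07 -0.86]
block 0.10993974472862507 ((509.32403564453125, 97.55316162109375), (26.02241325378418, 28.755537033081055), 65.04624938964844)
hub 0.09946148145398451 ((537.0519409179688, 160.9535675048828), 23.3767147064209) ((535.7314453125, 160.80111694335938), (43.204586029052734, 43.885257720947266), 6.213034152984619)
265 119
```

View pics/w4.png

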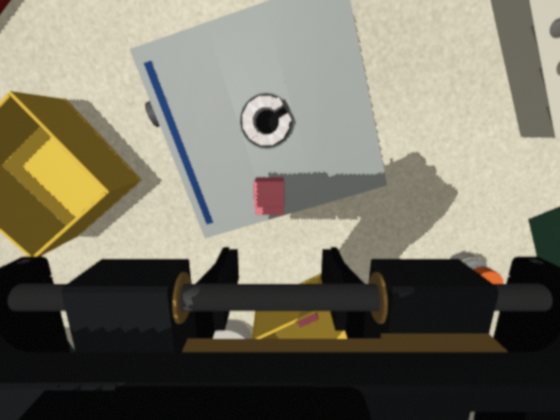

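View pics/c_hub4.png

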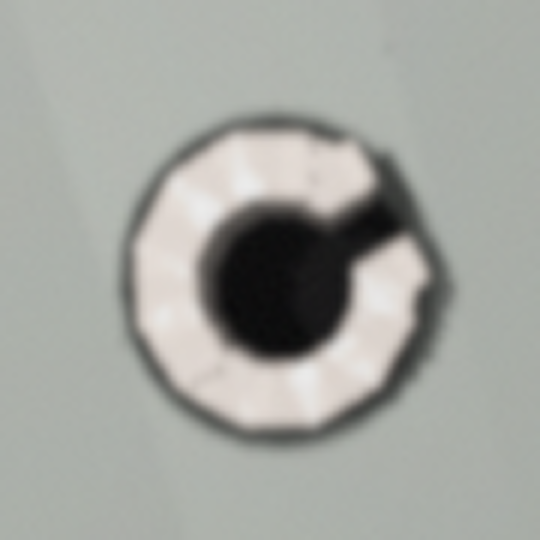

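```bash
python3 - <<'E'
from h import *
f=np.load("pics/w4c.npz"); c=(f["K"],f["R"],f["t"])
W=lambda a,b: onplane(c,220+(a-2.5)/6,74+(b-2.5)/6,.1)[:2]*1000
h=W(281,281); print(h)
for q in ((398,210),(341,237)):
    v=W(*q)-h; print(v,np.degrees(np.arctan2(v[1],v[0])))
for a,b in (((325,212),(383,182)),((357,262),(408,235))):
    v=W(*b)-W(*a); print(v,np.degrees(np.arctan2(v[1],v[0])))
go([.5093,.0975,.085],-25)
E
```

```text
[537.09882329 160.84227737]
[21.13897295  1.83169511] 4.9523180037181795
[11.3715636   1.96401517] 9.799046312531917
[10.056532    0.18355045] 1.0456386608380897
[8.9483162  0.27982759] 1.791143293117718
offset [-1.63 14.53 -1.05] dr [-0.4  0.  -0. ] dist mm 146.6
```

```bash
python3 -m inch '[{"offset":[-0.8,4,-0.5],"dr":[0,0,0]},{"offset":[-1.6,8,-1],"dr":[0,0,0]},{"offset":[-1.6,11,-1],"dr":[-0.4,0,0]},{"offset":[-1.6,13,-1],"dr":[-0.4,0,0]},{"offset":[-1.6,14.4,-1],"dr":[-0.4,0,0]},{"offset":[-1.6,14.5,-1],"dr":[-0.4,0,0]}]'
python3 -m inch '[{"offset":[0,0,0],"dr":[0,0,0]},{"offset":[0,0,0],"dr":[0,0,0]},{"offset":[0,0,0],"dr":[0,0,0]},{"offset":[0,-3,0],"dr":[0,0,0]},{"offset":[0,-7,0],"dr":[0,0,0]},{"offset":[0,-8,0],"dr":[0,0,0]}]' 1 15
python3 - <<'E'
from h import *
st();go([.47,-.15,.16],0)
E
```

```text
t: 7.85
tool_pos: [0.5092, 0.0958, 0.0846]
tool_rot: [-0.38, 0.597, -0.597, 0.379]
ft_force: [0.2, 0.6, -0.2]
opening: 0.574
t: 8.6
tool_pos: [0.5108, 0.0965, 0.1672]
tool_rot: [0.378, -0.596, 0.597, -0.381]
ft_force: [-0.1, -0.1, -1.0]
opening: 0.345
t 8.6 p [0.5108 0.0965 0.1672] y [ 0.004  0.    -1.   ] jaw -25.1 open 0.345 F [-0.1 -0.1 -1. ] M [-0.04 -0.07  0.01] j [ 0.28  0.35 -0.68  1.93  0.27  0.94 -0.96]
offset [24.06  0.7   6.74] dr [ -0.2 -25.1  -0. ] dist mm 250.0
```

```bash
python3 -m inch '[{"offset":[3.5,0,1],"dr":[0,-5,0]},{"offset":[8,0,2.3],"dr":[0,-10,0]},{"offset":[12.5,0.3,3.6],"dr":[0,-15,0]},{"offset":[17,0.5,5],"dr":[0,-20,0]},{"offset":[21,0.6,6.2],"dr":[0,-25,0]},{"offset":[23.6,0.7,6.7],"dr":[0,-25,0]},{"offset":[23.6,0.7,6.7],"dr":[0,-25,0]}]'
python3 - <<'E'
from h import *
st();go([.47,-.145,.03],0)
E
```

```text
t: 9.48
tool_pos: [0.4703, -0.1478, 0.1591]
tool_rot: [0.498, -0.501, 0.502, -0.499]
ft_force: [-1.1, 0.2, -0.1]
opening: 0.347
t 9.47 p [ 0.4703 -0.1478  0.1591] y [ 0.002 -0.    -1.   ] jaw -0.3 open 0.347 F [-1.1  0.2 -0.1] M [ 0.05 -0.12  0.02] j [ 0.8   0.32 -0.7   2.    0.26  0.91 -0.04]
offset [-0.28 12.91 -0.06] dr [-0.1 -0.3  0. ] dist mm 129.20000000000002
```

```bash
python3 -m inch '[{"offset":[-0.2,3,0],"dr":[0,0,0]},{"offset":[-0.2,7,0],"dr":[0,0,0]},{"offset":[-0.2,10.5,0],"dr":[0,0,0]},{"offset":[-0.2,12.6,0],"dr":[0,0,0]},{"offset":[-0.2,12.7,0],"dr":[0,0,0]}]'
python3 -m inch '[{"offset":[0,0,0],"dr":[0,0,0]},{"offset":[0,0,0],"dr":[0,0,0]},{"offset":[0,-4,0],"dr":[0,0,0]},{"offset":[0,-9,0],"dr":[0,0,0]},{"offset":[0,-13,0],"dr":[0,0,0]},{"offset":[0,-19,0],"dr":[0,0,0]}]' -0.15
python3 - <<'E'
from h import *
st()
for j in (-61.5,118.5): go([.484,-.3665,.20],j)
c=cam("wrist"); im,d=arm.capture("wrist"); cv2.imwrite("pics/w5.png",im)
E
```

```text
t: 10.1
tool_pos: [0.4697, -0.1438, 0.0308]
tool_rot: [-0.499, 0.502, -0.5, 0.499]
ft_force: [0.5, 0.1, -0.3]
opening: 0.343
t: 10.85
tool_pos: [0.4689, -0.1441, 0.2223]
tool_rot: [-0.499, 0.502, -0.5, 0.499]
ft_force: [1.7, -1.1, 1.0]
opening: 0.576
t 10.85 p [ 0.4689 -0.1441  0.2223] y [-0.003  0.002 -1.   ] jaw -0.2 open 0.576 F [ 1.7 -1.1  1. ] M [-0.09 -0.17 -0.01] j [ 0.85  0.25 -0.74  1.93  0.19  1.04  0.02]
offset [22.24  2.18  1.58] dr [ 0.2 61.3 -0. ] dist mm 224.0
offset [22.24  2.18  1.58] dr [ 0.2 61.3 -0. ] dist mm 224.0
```

View pics/w5.png

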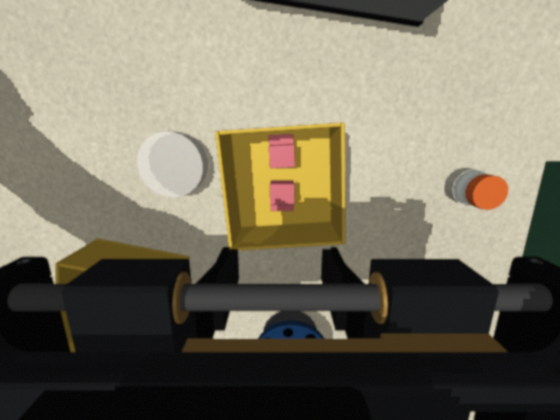

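```bash
python3 -m inch '[{"offset":[3,0,0.2],"dr":[0,9,0]},{"offset":[7,0,0.5],"dr":[0,18,0]},{"offset":[11,0.5,0.8],"dr":[0,27,0]},{"offset":[15,1,1],"dr":[0,36,0]},{"offset":[19,2,1.3],"dr":[0,45,0]},{"offset":[22.2,4,1.6],"dr":[0,54,0]},{"offset":[22.2,6,1.6],"dr":[0.2,61.3,0]},{"offset":[22.2,6,1.6],"dr":[0.2,61.3,0]}]'
python3 - <<'E'
from h import *
c=cam("wrist"); im,d=arm.capture("wrist"); cv2.imwrite("pics/w6.png",im)
st();go([.484,-.3667,.057],-61.5)
P=cloud(c,d); x,y,z=np.moveaxis(P,2,0)
def pl(m,h): return np.array([onplane(c,u,v,h)[:2] for v,u in zip(*np.nonzero(m))],np.float32)*1000
b=np.hypot(x-.484,y+.3667)<.07
m=b&(z>.09)&(z<.105);print(np.median(z[m]),cv2.minAreaRect(pl(m,.1)))
E
```

```text
t: 11.9
tool_pos: [0.4894, -0.3659, 0.1705]
tool_rot: [0.171, -0.683, 0.687, -0.179]
ft_force: [-0.0, 0.9, -0.5]
opening: 0.575
t 11.95 p [ 0.4904 -0.3659  0.1717] y [ 0.014 -0.005 -1.   ] jaw -61.3 open 0.573 F [0.  1.2 1. ] M [ 0.01  0.   -0.02] j [ 0.88  0.44 -0.41  1.74  0.2   0.99 -0.67]
offset [ 0.71 11.46 -0.36] dr [-0.6  0.2 -0.6] dist mm 114.9
0.09971544560367294 ((484.8602294921875, -366.3848571777344), (61.05064392089844, 13.696319580078125), 28.781343460083008)
```

View pics/w6.png

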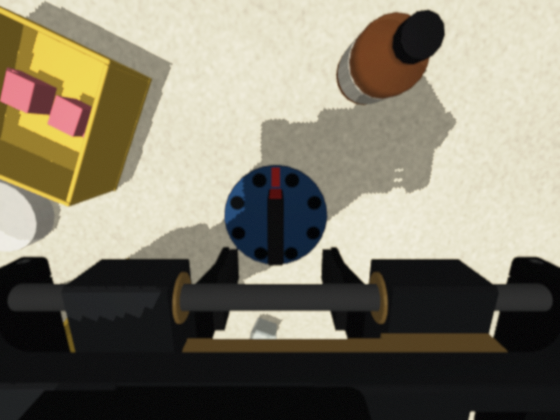

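```bash
python3 -m inch '[{"offset":[0.4,3,-0.2],"dr":[-0.6,0,-0.6]},{"offset":[0.7,6,-0.3],"dr":[-0.6,0,-0.6]},{"offset":[0.7,9,-0.3],"dr":[-0.6,0,-0.6]},{"offset":[0.65,11,-0.3],"dr":[-0.6,0,-0.6]},{"offset":[0.65,11.4,-0.3],"dr":[-0.6,0,-0.6]},{"offset":[0.65,11.4,-0.3],"dr":[-0.6,0,-0.6]}]'
python3 - <<'E'
from h import *
st();go([.4845,-.3666,.057],-61.4)
E
```

```text
t: 12.7
tool_pos: [0.4856, -0.3671, 0.0585]
tool_rot: [0.175, -0.684, 0.686, -0.176]
ft_force: [-0.3, 0.2, 0.3]
opening: 0.57
t 12.7 p [ 0.4856 -0.3671  0.0585] y [ 0.001 -0.001 -1.   ] jaw -61.3 open 0.57 F [-0.3  0.2  0.3] M [-0.01  0.01 -0.02] j [ 0.85  0.57 -0.37  1.82  0.28  0.79 -0.73]
offset [ 0.08  0.15 -0.1 ] dr [-0.1  0.1 -0. ] dist mm 2.0
```

Well aligned. Gripping at 60 N, with a slight lift to check it holds.

```bash
python3 -m inch '[{"offset":[0.1,0.1,-0.1],"dr":[0,0,0]},{"offset":[0.1,0.1,-0.1],"dr":[0,0,0]},{"offset":[0.1,0.1,-0.1],"dr":[0,0,0]},{"offset":[0.1,0.1,-0.1],"dr":[0,0,0]},{"offset":[0.1,0.1,-0.1],"dr":[0,0,0]}]' 1 60
python3 - <<'E'
from h import *
st()
E
python3 -m inch '[{"offset":[0,-2,0],"dr":[0,0,0]},{"offset":[0,-6,0],"dr":[0,0,0]},{"offset":[0,-10,0],"dr":[0,0,0]},{"offset":[0,-14,0],"dr":[0,0,0]},{"offset":[0,-16,0],"dr":[0,0,0]},{"offset":[0,-16,0],"dr":[0,0,0]}]'
python3 - <<'E'
from h import *
st(); go([.5365,.1615,.22],-85.5)
c=cam("wrist"); im,d=arm.capture("wrist"); cv2.imwrite("pics/w7.png",im); 
E
```

```text
t: 13.32
tool_pos: [0.484, -0.3661, 0.0576]
tool_rot: [0.175, -0.685, 0.685, -0.176]
ft_force: [-2.0, 1.2, 2.3]
opening: 0.158
t 13.32 p [ 0.484  -0.3661  0.0576] y [ 0. -0. -1.] jaw -61.3 open 0.158 F [-2.   1.2  2.3] M [0.36 0.31 0.06] j [ 0.85  0.57 -0.37  1.83  0.28  0.79 -0.73]
t: 14.08
tool_pos: [0.4843, -0.3664, 0.2184]
tool_rot: [0.175, -0.684, 0.686, -0.176]
ft_force: [-0.3, 0.2, -4.4]
opening: 0.157
t 14.07 p [ 0.4843 -0.3664  0.2184] y [ 0.002 -0.002 -1.   ] jaw -61.3 open 0.157 F [-0.3  0.2 -4.4] M [ 0.   -0.01 -0.06] j [ 0.9   0.39 -0.43  1.69  0.18  1.09 -0.65]
offset [-29.95  -0.25 -43.78] dr [-0.1 24.2 -0.1] dist mm 530.5
```

View pics/w7.png

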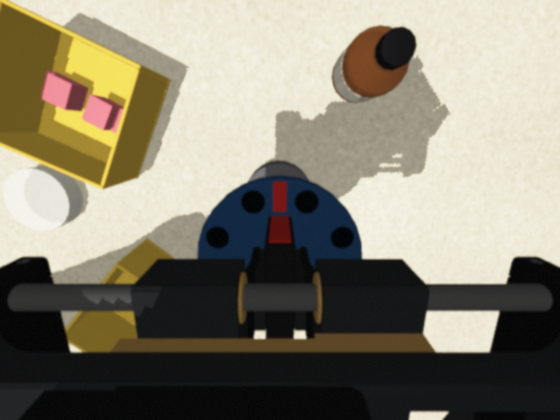

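```bash
python3 -m inch '[{"offset":[-2,0,-3],"dr":[0,2,0]},{"offset":[-5,0,-7],"dr":[0,4,0]},{"offset":[-8,0,-12],"dr":[0,7,0]},{"offset":[-12,0,-17],"dr":[0,10,0]},{"offset":[-15,0,-22],"dr":[0,12,0]},{"offset":[-18,0,-27],"dr":[0,14,0]},{"offset":[-21.5,0,-32],"dr":[0,17,0]},{"offset":[-25,0,-37],"dr":[0,20,0]}]'
python3 - <<'E'
from h import *
st(); go([.5365,.1615,.21],-85.5)
E
```

```text
t: 15.12
tool_pos: [0.5236, 0.0799, 0.2148]
tool_rot: [0.054, -0.705, 0.705, -0.052]
ft_force: [1.8, -0.4, -3.8]
opening: 0.16
t 15.12 p [0.5236 0.0799 0.2148] y [-0.003 -0.001 -1.   ] jaw -81.4 open 0.16 F [ 1.8 -0.4 -3.8] M [-0.02 -0.09 -0.03] j [ 0.24  0.29 -0.57  1.86  0.18  1.04 -1.83]
offset [-2.5   0.46 -7.87] dr [-0.   4.1  0.2] dist mm 82.69999999999999
```

```bash
python3 -m inch '[{"offset":[-1,0,-3.5],"dr":[0,2,0]},{"offset":[-2,0.3,-6.5],"dr":[0,4,0.2]},{"offset":[-2.5,0.5,-7.9],"dr":[0,4,0.2]},{"offset":[-2.5,0.5,-7.9],"dr":[0,4,0.2]},{"offset":[-2.5,0.5,-7.9],"dr":[0,4,0.2]}]'
python3 - <<'E'
from h import *
st(); go([.5365,.1615,.16],-85.5)
for n in ("side","top"):
    im,d=arm.capture(n); cv2.imwrite(f"pics/{n}8.png",im); np.save(f"pics/{n}8.npy",d)
    if n=="side": crop(im,130,110,330,290,4,"pics/c_side8.png")
    else: crop(im,160,100,310,250,4,"pics/c_top8.png")
E
```

```text
t: 15.75
tool_pos: [0.5364, 0.1596, 0.209]
tool_rot: [0.028, -0.706, 0.707, -0.027]
ft_force: [-0.5, -0.1, -3.0]
opening: 0.158
t 15.75 p [0.5364 0.1596 0.209 ] y [-0.001 -0.002 -1.   ] jaw -85.5 open 0.158 F [-0.5 -0.1 -3. ] M [ 0.   -0.01 -0.03] j [ 0.09  0.35 -0.58  1.8   0.22  1.05 -2.06]
offset [-0.03  4.9  -0.2 ] dr [-0.1 -0.   0.1] dist mm 49.0
```

View pics/c_side8.png

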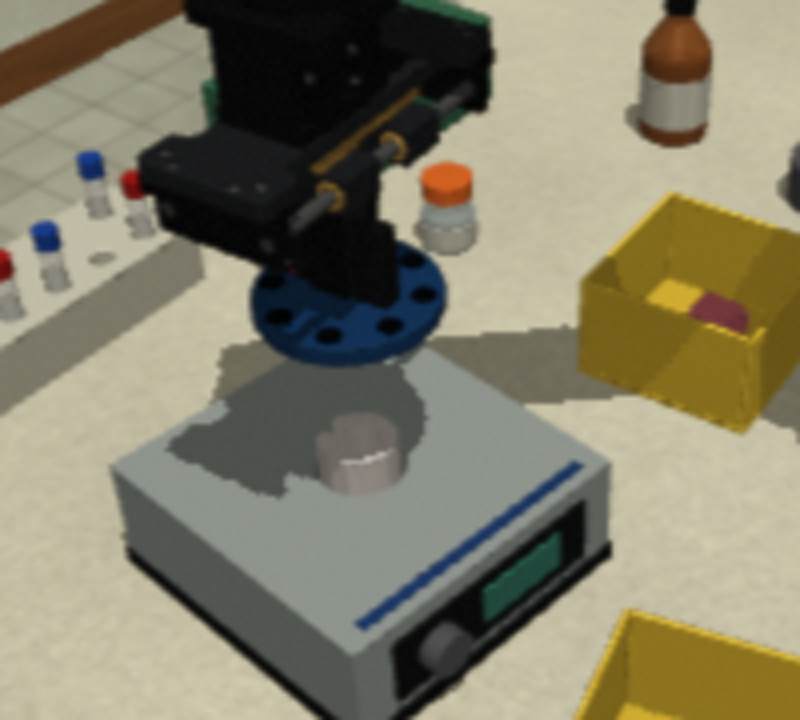

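View pics/c_top8.png

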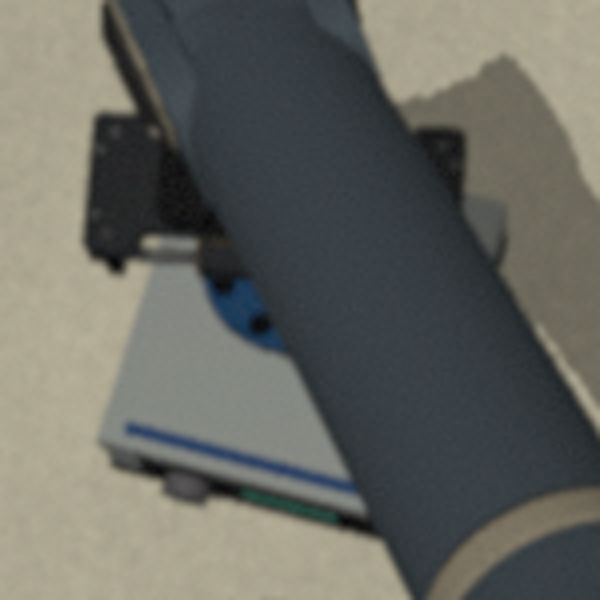

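```bash
python3 -m inch '[{"offset":[0,1.5,-0.2],"dr":[0,0,0]},{"offset":[0,3,-0.2],"dr":[0,0,0]},{"offset":[0,4.5,-0.2],"dr":[0,0,0]},{"offset":[0,5.5,-0.2],"dr":[0,0,0]},{"offset":[0,6,-0.2],"dr":[0,0,0]},{"offset":[0,6,-0.2],"dr":[0,0,0]}]'
python3 - <<'E'
from h import *
st(); go([.5367,.1613,.1396],-85.5)
E
```

```text
t: 16.6
tool_pos: [0.5364, 0.1618, 0.1492]
tool_rot: [0.028, -0.706, 0.707, -0.027]
ft_force: [-0.8, 0.9, -3.2]
opening: 0.155
t 16.6 p [0.5364 0.1618 0.1492] y [-0.001 -0.002 -1.   ] jaw -85.5 open 0.155 F [-0.8  0.9 -3.2] M [0.11 0.   0.01] j [ 0.06  0.42 -0.56  1.86  0.27  0.94 -2.11]
offset [-0.03  0.96  0.05] dr [-0.1 -0.   0. ] dist mm 9.6
```

Tip is 4–5 mm into the bore with no contact. Next I'll lower it until the key is near the hub's top face, then a little past.

```bash
python3 -m inch '[{"offset":[0,0.3,0],"dr":[0,0,0]},{"offset":[0,0.6,0],"dr":[0,0,0]},{"offset":[0,0.8,0],"dr":[0,0,0]},{"offset":[0,0.8,0],"dr":[0,0,0]}]'
python3 - <<'E'
from h import *
st()
E
python3 -m inch '[{"offset":[0,0.2,0],"dr":[0,0,0]},{"offset":[0,0.4,0],"dr":[0,0,0]},{"offset":[0,0.4,0],"dr":[0,0,0]}]'
python3 - <<'E'
from h import *
st()
E
```

```text
t: 17.1
tool_pos: [0.5363, 0.1617, 0.1411]
tool_rot: [0.028, -0.706, 0.707, -0.027]
ft_force: [0.0, -0.2, -3.5]
opening: 0.157
t 17.1 p [0.5363 0.1617 0.1411] y [-0.001 -0.002 -1.   ] jaw -85.5 open 0.157 F [ 0.  -0.2 -3.5] M [0.06 0.   0.02] j [ 0.06  0.43 -0.55  1.87  0.28  0.92 -2.11]
t: 17.48
tool_pos: [0.5363, 0.1621, 0.137]
tool_rot: [0.028, -0.706, 0.707, -0.028]
ft_force: [0.0, 1.5, -4.7]
opening: 0.158
t 17.48 p [0.5363 0.1621 0.137 ] y [-0.001 -0.001 -1.   ] jaw -85.5 open 0.158 F [ 0.   1.5 -4.7] M [ 0.3  -0.04  0.02] j [ 0.06  0.43 -0.55  1.87  0.28  0.91 -2.12]
```

```bash
python3 -m inch '[{"offset":[0,0.2,0],"dr":[0,0,0]},{"offset":[0,0.4,0],"dr":[0,0,0]},{"offset":[0,0.5,0],"dr":[0,0,0]},{"offset":[0,0.5,0],"dr":[0,0,0]}]'
python3 - <<'E'
from h import *
st(); im,d=arm.capture("side"); crop(im,130,110,330,290,4,"pics/c_side9.png")
E
```

```text
t: 17.98
tool_pos: [0.5362, 0.1622, 0.1318]
tool_rot: [0.028, -0.706, 0.707, -0.027]
ft_force: [0.1, 1.0, -4.1]
opening: 0.16
t 17.98 p [0.5362 0.1622 0.1318] y [-0.001 -0.001 -1.   ] jaw -85.5 open 0.16 F [ 0.1  1.  -4.1] M [ 0.31  0.01 -0.04] j [ 0.06  0.44 -0.55  1.88  0.29  0.9  -2.12]
```

View pics/c_side9.png

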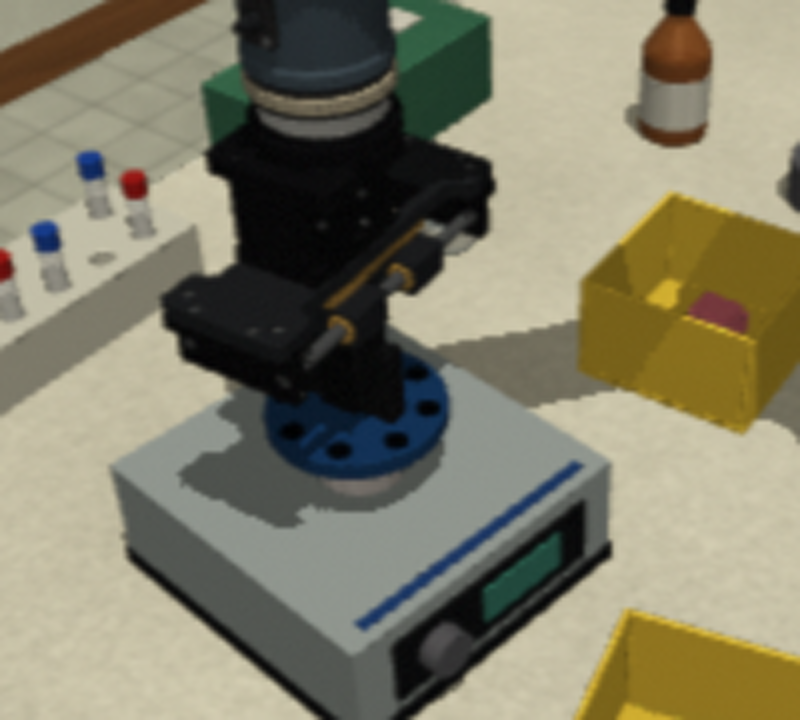

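```bash
python3 -m inch '[{"offset":[0,0.3,0.05],"dr":[0,0,0]},{"offset":[0,0.6,0.05],"dr":[0,0,0]},{"offset":[0,0.9,0.05],"dr":[0,0,0]},{"offset":[0,1.2,0.05],"dr":[0,0,0]},{"offset":[0,1.2,0.05],"dr":[0,0,0]}]'
python3 - <<'E'
from h import *
st()
E
```

```text
t: 18.65
tool_pos: [0.5362, 0.162, 0.1195]
tool_rot: [0.028, -0.706, 0.707, -0.028]
ft_force: [-0.2, 2.9, -4.8]
opening: 0.16
t 18.65 p [0.5362 0.162  0.1195] y [-0.001 -0.    -1.   ] jaw -85.5 open 0.16 F [-0.2  2.9 -4.8] M [ 0.85 -0.22  0.06] j [ 0.05  0.45 -0.54  1.89  0.3   0.88 -2.13]
```

```bash
python3 -m inch '[{"offset":[0,0,-0.1],"dr":[0,0,0]},{"offset":[0,0,-0.1],"dr":[0,0,0]}]'
python3 - <<'E'
from h import *
st()
E
python3 -m inch '[{"offset":[0,0.1,0],"dr":[0,0,0]},{"offset":[0,0.2,0],"dr":[0,0,0]},{"offset":[0,0.3,0],"dr":[0,0,0]},{"offset":[0,0.3,0],"dr":[0,0,0]}]'
python3 - <<'E'
from h import *
st()
E
```

```text
t: 18.9
tool_pos: [0.5359, 0.1622, 0.1192]
tool_rot: [0.028, -0.706, 0.707, -0.027]
ft_force: [0.0, -0.1, -3.7]
opening: 0.156
t 18.9 p [0.5359 0.1622 0.1192] y [-0.002 -0.002 -1.   ] jaw -85.5 open 0.156 F [ 0.  -0.1 -3.7] M [ 0.12 -0.01 -0.01] j [ 0.05  0.45 -0.54  1.89  0.3   0.88 -2.13]
t: 19.4
tool_pos: [0.5359, 0.1622, 0.1166]
tool_rot: [0.028, -0.706, 0.707, -0.027]
ft_force: [-1.2, 0.5, 1.4]
opening: 0.16
t 19.4 p [0.5359 0.1622 0.1166] y [-0.002 -0.002 -1.   ] jaw -85.5 open 0.16 F [-1.2  0.5  1.4] M [0.13 0.3  0.01] j [ 0.05  0.46 -0.54  1.89  0.3   0.88 -2.14]
```

```bash
python3 -m inch '[{"offset":[0,0.2,0],"dr":[0,0,0]},{"offset":[0,0.4,0],"dr":[0,0,0]},{"offset":[0,0.6,0],"dr":[0,0,0]},{"offset":[0,0.7,0],"dr":[0,0,0]},{"offset":[0,0.7,0],"dr":[0,0,0]}]'
python3 - <<'E'
from h import *
st()
E
```

```text
t: 20.02
tool_pos: [0.536, 0.1621, 0.1102]
tool_rot: [0.028, -0.706, 0.707, -0.027]
ft_force: [-4.1, -0.4, 8.2]
opening: 0.155
t 20.02 p [0.536  0.1621 0.1102] y [-0.001 -0.002 -1.   ] jaw -85.5 open 0.155 F [-4.1 -0.4  8.2] M [-0.05  0.84  0.01] j [ 0.04  0.47 -0.54  1.9   0.31  0.86 -2.14]
```

```bash
python3 -m inch '[{"offset":[0.08,0.05,0],"dr":[0,0,0]},{"offset":[0.08,0.1,0],"dr":[0,0,0]},{"offset":[0.08,0.2,0],"dr":[0,0,0]},{"offset":[0.08,0.2,0],"dr":[0,0,0]}]'
python3 - <<'E'
from h import *
st()
E
```

```text
t: 20.52
tool_pos: [0.536, 0.1622, 0.1095]
tool_rot: [0.028, -0.706, 0.707, -0.028]
ft_force: [-2.9, -0.5, 10.1]
opening: 0.159
t 20.52 p [0.536  0.1622 0.1095] y [ 0.    -0.002 -1.   ] jaw -85.5 open 0.159 F [-2.9 -0.5 10.1] M [-0.13  0.7   0.02] j [ 0.04  0.47 -0.53  1.9   0.31  0.86 -2.14]
```

```bash
python3 -m inch '[{"offset":[0.15,0.2,0],"dr":[0,0,0]},{"offset":[0.15,0.4,0],"dr":[0,0,0]},{"offset":[0.15,0.4,0],"dr":[0,0,0]},{"offset":[0.15,0.4,0],"dr":[0,0,0]}]'
python3 - <<'E'
from h import *
st()
E
```

```text
t: 21.02
tool_pos: [0.536, 0.1622, 0.1093]
tool_rot: [0.026, -0.705, 0.708, -0.029]
ft_force: [-6.4, -2.9, 25.8]
opening: 0.156
t 21.02 p [0.536  0.1622 0.1093] y [ 0.004 -0.004 -1.   ] jaw -85.6 open 0.156 F [-6.4 -2.9 25.8] M [-0.61  1.76  0.08] j [ 0.04  0.46 -0.53  1.9   0.31  0.86 -2.15]
```

```bash
python3 - <<'E'
from h import *
go([.536,.1622,.1068],-85.5)
E
python3 -m inch '[{"offset":[0.15,0.25,0],"dr":[-0.2,0,-0.3]},{"offset":[0.15,0.25,0],"dr":[-0.2,0,-0.3]},{"offset":[0.15,0.25,0],"dr":[-0.2,0,-0.3]}]'
python3 - <<'E'
from h import *
st(); c=cam("side"); im,d=arm.capture("side"); crop(im,180,180,280,255,8,"pics/c_side10.png"); cv2.imwrite("pics/s10.png",im)
P=cloud(c,d); x,y,z=np.moveaxis(P,2,0)
m=(np.hypot(x-.536,y-.162)<.05)&(z>.08)&(z<.115)
hsv=cv2.cvtColor(im,cv2.COLOR_BGR2HSV); bl=m&(hsv[...,0]>95)&(hsv[...,0]<130)&(hsv[...,1]>120)&(z>.095)
A=np.c_[x[bl],y[bl],np.ones(bl.sum())]; s=np.linalg.lstsq(A,z[bl],rcond=None)[0]; print("disc top plane",s, "z at axis",s@[.536,.162,1],bl.sum())
E
```

```text
offset [-0.    0.25  0.  ] dr [-0.2 -0.1 -0.2] dist mm 2.5
t: 21.4
tool_pos: [0.536, 0.1622, 0.1094]
tool_rot: [0.027, -0.706, 0.707, -0.028]
ft_force: [-4.4, -1.5, 17.6]
opening: 0.156
t 21.4 p [0.536  0.1622 0.1094] y [ 0.002 -0.001 -1.   ] jaw -85.6 open 0.156 F [-4.4 -1.5 17.6] M [-0.45  1.15 -0.01] j [ 0.04  0.47 -0.54  1.9   0.31  0.86 -2.14]
disc top plane [-0.00025815 -0.00247151  0.10375632] z at axis 0.10321756989244231 544
```

View pics/c_side10.png

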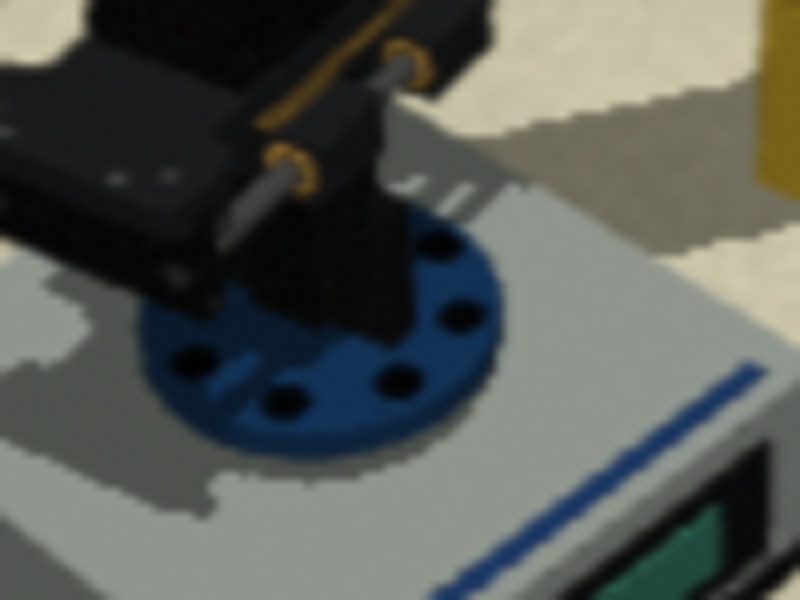

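```bash
python3 - <<'E'
from h import *
im,d=arm.capture("top"); cv2.imwrite("pics/t11.png",im); arm.capture("side"); st()
E
```

```text
t 21.55 p [0.5359 0.1622 0.1094] y [ 0.002 -0.001 -1.   ] jaw -85.6 open 0.16 F [-3.5 -3.  17.6] M [-0.45  1.11  0.02] j [ 0.04  0.47 -0.54  1.9   0.31  0.86 -2.14]
```

View pics/t11.png

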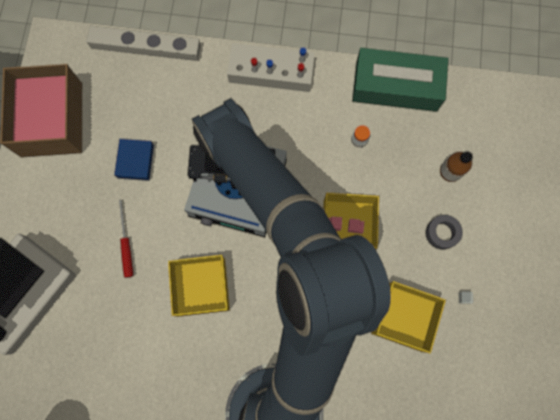

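The top view shows both chunks in the right bin at (336,224) and (356,226). The jar (361,134), bottle (460,162) and slide box (134,158) haven't moved. The push is steady, so I'm handing in.

```bash
python3 - <<'E'
from h import *
arm.hand_in()
E
```

```text
the job is handed in; nothing more can be done
```

I handed the job in at about 21.6 s, with the rotor fully home in the hub and the arm still gripping the handle and holding the hub at its stop.

- **Chunks:** both pink chunks went first into the yellow bin farthest from the base. The last top view shows both lying in it.
- **Insertion:** I gripped the rotor's handle at 60 N and turned the key to about 4.5°, the slot direction read from the wrist camera. It slipped into the slot on the first try, so no search by turning was needed. The hub first took load at a TCP height of about 0.117 m, close to the expected 0.1176 m.
- **Hub at its stop:** I pushed about 8 mm further. Between two pushes the TCP moved only about 0.2 mm while the upward force rose from 10 N to 26 N. I then eased it, and it held steady at about 17.6 N, or about 21 N with the rotor's weight, against the 13 N needed.
- **Disc height:** the disc's top measured 0.103 m and level, against 0.104 m expected with the hub fully down. The 1 mm difference is within the camera calibration.
- **Bystanders:** the jar, bottle and slide box look unmoved in the last top view.
- **Left over:** a sideways force of about 4–5 N and a tool tilt of about 0.1° remained.

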